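Fetch the flat biscuit tin from behind the caddies

ROBOT

A 7-joint arm with a two-finger parallel gripper is mounted at the origin on the work surface. World frame = base frame: x ahead of the robot, y to its left, z up, the work surface at z = 0. Lengths are in m, angles in rad, forces in N, time in s.
With the tool pointing down it reaches from about 0.4 to 0.9 m from the base axis. Payload 5.6 kg.
Tool frame: the origin (TCP) lies midway between the tips of the shut fingers; the grasp point (between the pads) lies 19 mm behind it; z points along the fingers, x is the direction in which the jaws open and shut, and the axes are right-handed (so a half turn about z gives the same grasp; the last joint's range is limited). The gripper opens to 92 mm and grips with 3 to 60 N. Pads are 20 mm wide; open, the fingers measure 128 mm over their backs; the gripper's body (75 mm by 189 mm) begins 69 mm behind the grasp point.
Start: joints at [1.277, 0.468, -0.012, 1.603, 0.006, 1.071, -0.056], TCP at [0.161, -0.63, 0.215] pointing down, gripper open.
Joint ranges: [-2.53, 2.53], [-0.31, 2.02], [-1.57, 1.55], [0.28, 2.44], [-1.29, 4.43], [0.15, 1.84], [-2.92, 2.92]. Speed limits (rad/s): [2.57, 2.57, 3.14, 3.14, 3.14, 3.14, 3.14].

INTERFACE

Orientations are given as [roll, pitch, yaw] about the fixed x, y, z axes, in that order (R = Rz(yaw) Ry(pitch) Rx(roll)).
In Python, from cell import readout, grab_frame, get_calibration, sign_off, nets gives the robot as it stands.
- The arm moves only by the tool move_arm, never from a script. Its argument "rows" is one flat list of numbers, 5 for each row, row after row: the opening in per cent of the stroke, from 0 (shut) to 100 (fully open), then the shift along the world's x, y, z in m, then the turn about the world's z in rad. A call has 1 to 8 rows; each row shifts and turns the commanded pose from where the row before left it; what a row does not reach is not made up. A row lasts 1/10 s, in which the tool goes at most 50 mm and 8.59 degrees, less where a joint would pass 70% of its speed; a pose out of reach is approached as far as the arm can. A call is refused whole if a number of a shift passes 0.05 or a number of a turn 0.15, either way. A call with a gripper value outside its range is refused whole. The fingers move at their own pace and stop on an object; "newtons" is the grip in N (left out, the last holds). Time passes only in rows, so rows that do not move let the fingers close. It gives the time, the measured TCP pose, the force and the opening at its end, in the units of the state.
- readout.get_obs(): the state, without advancing time (a new reading comes with each control period).
- grab_frame(name): name is "scene" or "top"; returns the picture (400x640x3 uint8, red, green, blue); there is no depth.
- get_calibration(name): a dict with "mtx" (3x3 intrinsics, pixels), "dist" ([k1, k2, p1, p2, k3] as OpenCV has them; the pictures are not rectified), "rvec" (rotation vector, rad) and "tvec" (3), from world to camera coordinates, as OpenCV has them. Camera axes: x right, y down, z forward; pixel columns grow to the right and rows downward; lengths in m; the calibration is good to about 2 mm. A picture is of the moment at which its call begins. get_calibration takes no time and is no camera call.
- sign_off(): hands the job in, once; it reports no verdict.
Trained networks look in the newest picture that a camera, given by its name, has taken for a name from the list of things; names that differ only in an ending like _2 or _b are one class to them, and where a whole thing is asked for, a point or a joint stands for the part that bears it (a point fixed in the world has none). Each returns a list of dicts, best first, with "confidence" (0 to 1); they miss things now and then, are a little off and sometimes report something else, mostly with a low value. They report only what shows in the picture. A call takes as long as a camera call. They do not tell look-alikes from the thing itself.
- nets.find_in(camera, label): "extent" ([left, top, width, height] in pixels, round what is visible of it).
The state is a dict: "time_s": time; "joints": joint angles; "dq": joint speeds; "joint_torque": joint torques, N m; "tcp_pos": TCP position; "ee_rot": TCP orientation; "force": force on the tool from outside, world axes, zero at the start; "torque": the same for the moment, N m; "width": finger opening in m.
Only numpy, scipy, OpenCV 4.12 (cv2) and the standard library are available. Lean on these libraries where they do the work, as an engineer would, in place of code of your own. Each camera call takes 0.05 s, during which the arm holds its last target. There are 200 camera calls.

TASK

A customer wants the flat biscuit tin that lies on the display stand behind three tall caddies. First move all three caddies onto the grey felt mat and leave them standing there; then lay the flat tin, right side up, inside the wooden tray, and only after that put every caddy back upright on the very spot where it stood at the start. Do not tip the caddies over, and do not shift or knock over the little round tin, the counter bell or the glass jar.

Things in the scene. Friction and masses are not known exactly. Their poses are not given: they have to be found in the camera images.
- round_caddy: Tall round caddy: lacquered blue tin with a brass lid and a paper band, upright cylinder 62 mm in diameter, 115 mm high, about 0.26 kg. Origin: centre of its underside; z up. Stands in the front row of the stand.
- square_caddy: Tall square caddy: lacquered blue tin with a brass lid and a paper band, 58 x 58 mm in plan, 105 mm high, about 0.26 kg. Origin: centre of its underside; x and y normal to its faces, z up. Stands in the front row of the stand.
- oblong_caddy: Tall oblong caddy: lacquered blue tin with a brass lid and a paper band, 44 mm along its x, 70 mm along its y, 125 mm high, about 0.26 kg. Origin: centre of its underside; z up. Stands in the front row of the stand.
- flat_tin: Flat oblong biscuit tin, the one wanted: lacquered blue tin with a brass lid and a paper band, 56 mm along its x, 110 mm along its y, 36 mm high, about 0.22 kg. Origin: centre of its underside; z up. Lies behind the front row, about 12 mm from it.
- stand: Display stand, fixed: pale wooden plinth 190 (x) x 270 (y) mm, 20 mm high; a 6 mm thick brass strip along its +x edge rises 10 mm above it. Origin: centre of its underside; x points from front row to back row. The caddies stand along y, 45 mm in front of the centre, 85 mm apart, in varying order, their x within 0.12 rad of the stand's; the flat tin lies about 26 mm behind the centre.
- mat: Grey felt mat, fixed: 260 mm (x) by 130 mm (y), 4 mm thick, the side area where the caddies are set aside. Origin: centre of its underside. On the left or the right of the stand.
- tray: Dark wooden tray, fixed, open at the top: 210 mm (x) by 160 mm (y) outside, 25 mm high, walls 6 mm thick, inner floor 6 mm above the origin. Origin: centre of its underside. On the other side of the stand from the mat.
- mini_tin: Little round tin, blue with a brass lid, 48 mm in diameter, 36 mm high, loose on the back row of the stand at one end of the flat tin; to be left alone. Origin: centre of its underside.
- bell: Counter bell, steel dome on a black foot, 52 mm in diameter, 40 mm high, loose on the back row of the stand at the other end of the flat tin; to be left alone. Origin: centre of its underside.
- jar: Glass jar with a brass cap, 72 mm in diameter, 100 mm high, loose on the counter beyond the stand; to be left alone. Origin: centre of its underside.
Things that resemble listed ones, but are neither listed nor needed, are in the scene too. What is shaped like the oblong_caddy but orange, purple or red is not meant.

How it is judged:
By the outcome, as a careful person would: the job done as asked, in the order asked, and still so for the second after the job is handed in, with the robot touching nothing.
It also fails if it takes over 139 s, if anything falls off the work surface, if the arm or the gripper's body presses on something with over 40 N, if the wrist force passes 120 N, or if a joint passes its speed limit or range.

## Working session

There is one attempt and no reset: what is moved stays moved. The work goes in short steps, Python scripts to look and compute and a tool call to move; the robot and the scene stay as the last step left them, time stands still between calls to the robot, and variables do not carry over. Pictures are saved under pics/ and viewed, about 12 in all and at most 16, crops included, and the job is handed in when it is done.

Besides the shell and the picture viewer there is one more tool, called after "Call:" as a command line: name --argument value ..., lists and objects as JSON in quotes. move_arm: Moves the arm, as the interface text tells. Its arguments: {"type":"object","properties":{"rows":{"type":"array","items":{"type":"number"}},"newtons":{"type":"number"}},"required":["rows"]}

```bash
mkdir -p pics; ls; python3 - <<'E'
from cell import readout, grab_frame, get_calibration, nets
import cv2,numpy as np
for c in("scene","top"):
    f=grab_frame(c);cv2.imwrite(f"pics/{c}0.png",f[:,:,::-1])
    k=get_calibration(c);R=cv2.Rodrigues(np.array(k["rvec"],float))[0];print(c,np.round(k["mtx"],1).tolist(),k["dist"],(-R.T@np.array(k["tvec"]).ravel()).round(3),R.round(2).tolist())
    for n in("round_caddy","square_caddy","oblong_caddy","flat_tin","stand","mat","tray","mini_tin","bell","jar"):
        print(n,[(np.round(d["extent"]).tolist(),round(d["confidence"],2)) for d in nets.find_in(c,n)][:3])
o=readout.get_obs();print(o)
E
```

```text
pics
scene [[434.2, 0.0, 316.6], [0.0, 434.2, 200.1], [0.0, 0.0, 1.0]] [-0.10163344  0.          0.          0.          0.        ] [ 1.063 -0.494  0.752] [[0.67, 0.74, 0.02], [0.52, -0.45, -0.73], [-0.53, 0.5, -0.68]]
round_caddy [([275.0, 175.0, 25.0, 51.0], 0.6)]
square_caddy [([299.0, 165.0, 37.0, 47.0], 0.84)]
oblong_caddy [([335.0, 84.0, 29.0, 41.0], 0.92), ([219.0, 154.0, 32.0, 50.0], 0.73), ([275.0, 123.0, 33.0, 53.0], 0.58)]
flat_tin [([311.0, 196.0, 55.0, 42.0], 0.85)]
stand [([260.0, 189.0, 142.0, 82.0], 0.65)]
mat [([364.0, 140.0, 78.0, 64.0], 0.92)]
tray [([130.0, 226.0, 118.0, 111.0], 0.95)]
mini_tin [([291.0, 224.0, 16.0, 28.0], 0.78)]
bell [([362.0, 200.0, 26.0, 20.0], 0.65)]
jar []
top [[382.7, 0.0, 322.9], [0.0, 382.7, 195.6], [0.0, 0.0, 1.0]] [0.01557623 0.         0.         0.         0.        ] [0.332 0.028 1.032] [[-0.01, -1.0, 0.01], [-0.99, 0.0, -0.17], [0.17, -0.01, -0.99]]
round_caddy [([339.0, 180.0, 24.0, 30.0], 0.66)]
square_caddy []
oblong_caddy [([154.0, 276.0, 51.0, 26.0], 0.94), ([347.0, 240.0, 40.0, 29.0], 0.84), ([213.0, 279.0, 32.0, 35.0], 0.63)
[... 332 characters left out ...]
95)]
{'time_s': 1.1, 'joints': array([ 1.27699467,  0.46749826, -0.01159615,  1.60267027,  0.00600967,
        1.07136698, -0.05629721]), 'dq': array([-1.33071017e-03,  4.12795848e-04,  9.43328848e-04, -2.70831443e-03,
        1.55293606e-05,  1.82924628e-03,  2.31704674e-04]), 'joint_torque': array([ 7.04290833e-04, -5.20413101e+01, -1.21560672e-02, -2.44051641e+01,
       -5.67084120e-02,  1.14254490e-02, -2.58105644e-07]), 'tcp_pos': array([ 0.16128023, -0.62970933,  0.21460582]), 'ee_rot': array([ 3.14154777e+00, -9.43138368e-05, -1.32006220e+00]), 'force': array([ 0.19594009,  0.8402061 , -0.93192564]), 'torque': array([0.02051051, 0.02686722, 0.07016414]), 'width': 0.09198099670575259}
```

```bash
python3 - <<'E'
import cv2
a=cv2.imread("pics/top0.png")[80:320,150:490];cv2.imwrite("pics/top0c.png",cv2.resize(a,(800,565),interpolation=cv2.INTER_CUBIC))
a=cv2.imread("pics/scene0.png")[80:350,120:480];cv2.imwrite("pics/scene0c.png",cv2.resize(a,(800,600),interpolation=cv2.INTER_CUBIC))
E
```

```text
(no output)
```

View pics/top0c.png

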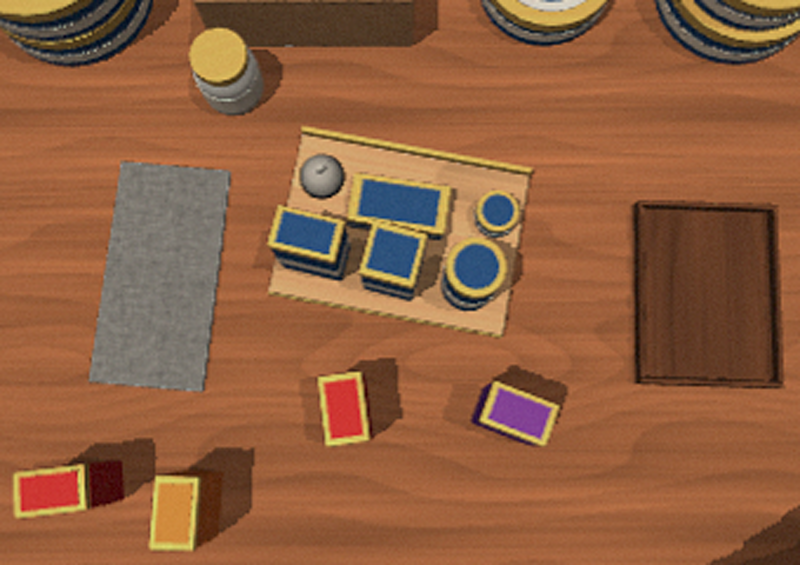

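View pics/scene0c.png

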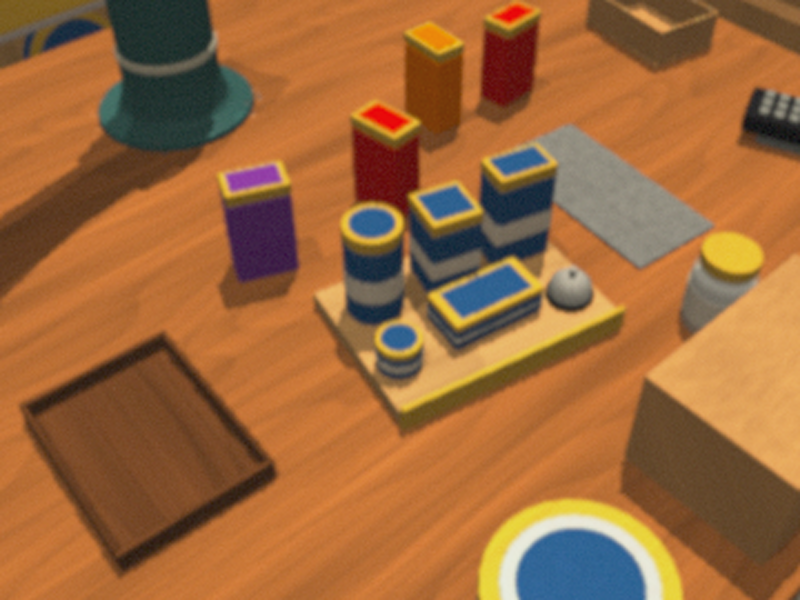

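Top crop: the front row, left to right, is oblong (308,232), square (393,253) and round (476,267). The flat tin is at (402,205), bell (322,176), mini tin (497,212), mat at the left and tray at the right. The scene view agrees. Next I measure the lid panels and the corners of the fixed things.

```bash
cat > h.py <<'E'
import cv2,numpy as np
from cell import readout,grab_frame,get_calibration,nets
K={c:get_calibration(c) for c in("scene","top")}
def ray(c,px,z):
    k=K[c];R=cv2.Rodrigues(np.array(k["rvec"],float))[0];t=np.array(k["tvec"],float).ravel()
    u=cv2.undistortPoints(np.array(px,float).reshape(-1,1,2),np.array(k["mtx"]),np.array(k["dist"])).reshape(-1,2)
    d=np.c_[u,np.ones(len(u))]@R; C=-R.T@t
    return (C+d*((z-C[2])/d[:,2])[:,None])[:,:2]
def lids(c,f,zs,area=40,S=4,hue=(98,118),smin=120,vmin=110):
    "bright blue lid panels: list of pixel contours (upscaled, subpixel)"
    g=cv2.resize(f,None,fx=S,fy=S,interpolation=cv2.INTER_CUBIC)
    h=cv2.cvtColor(g,cv2.COLOR_RGB2HSV);m=cv2.inRange(h,(hue[0],smin,vmin),(hue[1],255,255))
    m=cv2.morphologyEx(m,cv2.MORPH_OPEN,np.ones((5,5)))
    out=[]
    for k in cv2.findContours(m,cv2.RETR_EXTERNAL,cv2.CHAIN_APPROX_NONE)[0]:
        if cv2.contourArea(k)>area*S*S: out.append((k.reshape(-1,2)+.5)/S-.5)
    return out
def pose(c,k,z):
    p=ray(c,k,z).astype(np.float32)*1000; (x,y),(w,h),a=cv2.minAreaRect(p)
    M=cv2.moments(p.reshape(-1,1,2)); return np.round([M["m10"]/M["m00"],M["m01"]/M["m00"],x,y,w,h,a],1)
E
python3 - <<'E'
from h import *
f=cv2.imread("pics/top0.png")[:,:,::-1].copy();s=cv2.imread("pics/scene0.png")[:,:,::-1].copy()
for c,im in(("top",f),("scene",s)):
    for k in lids(c,im,0):
        print(c,k.mean(0).round(1),[ (z,pose(c,k,z).tolist()) for z in((.145,.135,.125,.056))] if c=="scene" else [(z,pose(c,k,z).tolist()) for z in (.145,.135,.125,.056)])
def full(l): return [(150+u*340/800,80+v*240/565) for u,v in l]
for n,l,z in(("stand front",[(270,293),(505,335)],.02),("strip",[(303,128),(532,172)],.03),("mat",[(120,163),(229,172),(205,390),(91,382)],.004),("tray",[(633,203),(776,206),(781,386),(637,382)],.025),("reds",[(318,378),(362,372),(369,438),(328,445)],.125),("purp",[(493,381),(558,402),(545,444),(482,421)],.125),("jar",[(222,55)],.1)):
    p=ray("top",full(l),z);print(n,p.round(4).tolist(),p.mean(0).round(4))
E
```

```text
top [352.1 192.8] [(0.145, [492.3, -48.8, 492.1, -49.1, 41.9, 41.9, 89.7]), (0.135, [494.1, -49.6, 493.9, -49.9, 42.4, 42.4, 89.7]), (0.125, [495.9, -50.5, 495.7, -50.8, 42.9, 42.8, 89.7]), (0.056, [508.4, -56.5, 508.2, -56.8, 46.1, 46.1, 89.7])]
top [316.7 187.3] [(0.145, [506.0, 34.6, 505.9, 34.6, 42.7, 40.5, 74.5]), (0.135, [507.9, 34.7, 507.9, 34.7, 43.2, 41.0, 74.5]), (0.125, [509.9, 34.8, 509.8, 34.8, 43.7, 41.4, 74.5]), (0.056, [523.4, 35.3, 523.4, 35.3, 47.0, 44.6, 74.5])]
top [279.5 178.6] [(0.145, [527.5, 122.6, 527.4, 122.6, 53.1, 31.0, 75.9]), (0.135, [529.7, 123.7, 529.6, 123.6, 53.7, 31.4, 75.9]), (0.125, [531.9, 124.7, 531.8, 124.7, 54.3, 31.7, 75.9]), (0.056, [547.1, 132.1, 547.0, 132.0, 58.5, 34.1, 75.9])]
top [361.3 168.8] [(0.145, [550.0, -71.7, 549.7, -71.6, 28.1, 28.7, 89.7]), (0.135, [552.5, -72.8, 552.2, -72.8, 28.5, 29.1, 89.7]), (0.125, [554.9, -73.9, 554.6, -73.9, 28.8, 29.4, 89.7]), (0.056, [571.9, -81.7, 571.6, -81.7, 31.0, 31.6, 89.7])]
top [319.3 165.8] [(0.145, [558.1, 28.5, 558.0, 28.4, 77.0, 36.0, 81.1]), (0.135, [560.6, 28.5, 560.5, 28.4, 77.8, 36.4,
[... 2745 characters left out ...]
34.3, 517.9, 134.2, 49.1, 23.7, 75.2]), (0.125, [509.0, 144.5, 509.1, 144.3, 49.9, 24.1, 75.2]), (0.056, [448.1, 214.7, 448.2, 214.5, 55.4, 26.7, 75.2])]
stand front [[0.4843, 0.1743], [0.4351, -0.0912]] [0.4597 0.0416]
strip [[0.6759, 0.1384], [0.6221, -0.1258]] [0.649  0.0063]
mat [[0.6424, 0.3559], [0.6311, 0.2276], [0.3764, 0.2477], [0.3863, 0.3762]] [0.5091 0.3019]
tray [[0.5861, -0.2418], [0.5817, -0.406], [0.3763, -0.3957], [0.3814, -0.2361]] [ 0.4814 -0.3199]
reds [[0.3823, 0.1095], [0.388, 0.0655], [0.323, 0.0585], [0.3165, 0.0989]] [0.3525 0.0831]
purp [[0.3783, -0.0656], [0.3571, -0.13], [0.3161, -0.1157], [0.3389, -0.0538]] [ 0.3476 -0.0913]
jar [[0.7353, 0.2201]] [0.7353 0.2201]
```

Call:
move_arm --rows '[100, 0.02, 0.042, 0, 0.06, 100, 0.02, 0.042, 0, 0.06, 100, 0.02, 0.042, 0, 0.06, 100, 0.02, 0.042, 0, 0.06, 100, 0.02, 0.042, 0, 0.06, 100, 0.02, 0.042, 0, 0.06, 100, 0.02, 0.042, 0, 0.06, 100, 0.02, 0.042, 0, 0.06]' --newtons 25

```text
time_s: 1.9
tcp_pos: [0.3219, -0.2921, 0.215]
ee_rot: [3.141, -0.001, -0.838]
force: [0.7, 0.6, -0.7]
width: 0.0918
```

Call:
move_arm --rows '[100, 0.02, 0.042, 0, 0.06, 100, 0.02, 0.042, 0, 0.06, 100, 0.02, 0.042, 0, 0.06, 100, 0.02, 0.042, 0, 0.06, 100, 0.02, 0.042, 0, 0.06, 100, 0.02, 0.042, 0, 0.06, 100, 0.02, 0.042, 0, 0.06, 100, 0, 0, 0, 0]'

```text
time_s: 2.7
tcp_pos: [0.4633, 0.0065, 0.2153]
ee_rot: [-3.138, -0.001, -0.41]
force: [-0.7, -0.4, 0.4]
width: 0.0918
```

Call:
move_arm --rows '[100, 0.016, 0.029, 0, 0.04, 100, 0.016, 0.029, 0, 0.04, 100, 0.016, 0.029, 0, 0.04, 100, 0.016, 0.03, 0, 0.04, 100, 0, 0, -0.025, 0, 100, 0, 0, -0.025, 0, 100, 0, 0, 0, 0]'

```text
time_s: 3.4
tcp_pos: [0.5231, 0.116, 0.1617]
ee_rot: [3.139, 0.006, -0.26]
force: [-0.3, -0.4, -0.4]
width: 0.092
```

```bash
python3 - <<'E'
from h import *
a=[cv2.resize(grab_frame(c)[y:y+200,x:x+200,::-1],(400,400),interpolation=2) for c,x,y in(("top",220,90),("scene",220,80))]
cv2.imwrite("pics/a1.png",np.hstack(a)); print(readout.get_obs()["tcp_pos"],readout.get_obs()["ee_rot"])
E
```

```text
[0.52523971 0.11680833 0.16480144] [ 3.14120891e+00  5.61563085e-04 -2.60743829e-01]
```

View pics/a1.png

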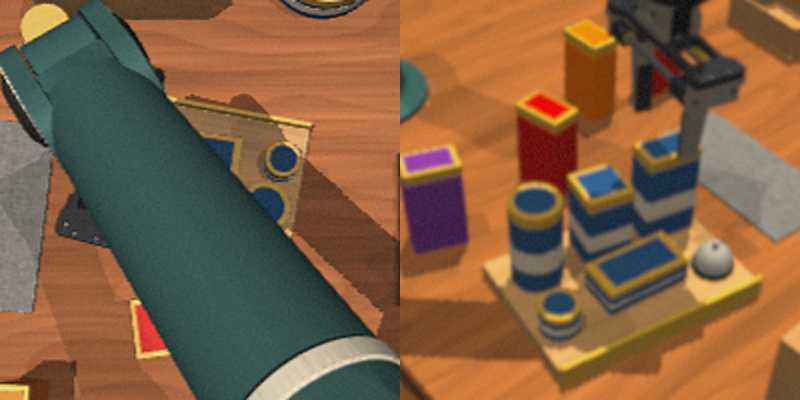

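The scene half shows the back finger hanging behind the oblong caddy at about (690,130), clear of the bell and the square caddy. I correct by 2 mm and 6 mm, go down and grip.

Call:
move_arm --rows '[100, 0.002, 0.006, 0, 0.01, 100, 0, 0, -0.025, 0, 100, 0, 0, -0.025, 0, 100, 0, 0, -0.02, 0, 100, 0, 0, -0.015, 0, 100, 0, 0, 0, 0]'

```text
time_s: 4.1
tcp_pos: [0.5268, 0.1232, 0.0788]
ee_rot: [3.141, 0.002, -0.25]
force: [-0.4, -0.8, -0.0]
width: 0.0919
```

Call:
move_arm --rows '[0, 0, 0, 0, 0, 0, 0, 0, 0, 0, 0, 0, 0, 0, 0, 0, 0, 0, 0, 0, 0, 0, 0, 0, 0, 0, 0, 0, 0, 0]'

```text
time_s: 4.7
tcp_pos: [0.5274, 0.1233, 0.0798]
ee_rot: [3.142, -0.0, -0.25]
force: [-0.6, 0.7, 0.1]
width: 0.0458
```

Call:
move_arm --rows '[0, 0, 0, 0, 0, 0, 0, 0, 0, 0, 0, 0, 0, 0, 0]'

```text
time_s: 5.0
tcp_pos: [0.5275, 0.1233, 0.0797]
ee_rot: [-3.142, -0.0, -0.25]
force: [0.9, -0.5, 1.1]
width: 0.0438
```

Call:
move_arm --rows '[0, 0, 0, 0.015, 0, 0, 0, 0, 0.025, 0, 0, 0, 0, 0.03, 0, 0, 0, 0, 0.02, 0, 0, 0, 0, 0, 0]'

```text
time_s: 5.5
tcp_pos: [0.5287, 0.124, 0.1726]
ee_rot: [-3.14, -0.005, -0.25]
force: [-0.1, -0.0, -2.8]
width: 0.0438
```

Call:
move_arm --rows '[0, 0.0056, 0.0143, 0, 0.145, 0, 0.0056, 0.0143, 0, 0.145, 0, 0.0056, 0.0143, 0, 0.145, 0, 0.0056, 0.0143, 0, 0.145, 0, 0.0056, 0.0143, 0, 0.145, 0, 0.0056, 0.0143, 0, 0.145, 0, 0.0056, 0.0143, 0, 0.145, 0, 0.0056, 0.0143, 0, 0.145]'

```text
time_s: 6.3
tcp_pos: [0.5713, 0.2377, 0.168]
ee_rot: [-3.14, 0.002, 0.916]
force: [0.8, 0.4, -3.2]
width: 0.0439
```

Call:
move_arm --rows '[0, 0.0056, 0.0143, 0, 0.145, 0, 0.0056, 0.0143, 0, 0.145, 0, 0.0056, 0.0143, 0, 0.145, 0, 0.0056, 0.0143, 0, 0.145, 0, 0, 0, -0.035, 0, 0, 0, 0, -0.035, 0, 0, 0, 0, -0.02, 0, 0, 0, 0, 0, 0]'

```text
time_s: 7.1
tcp_pos: [0.5922, 0.2931, 0.0753]
ee_rot: [-3.135, 0.004, 1.49]
force: [-0.6, -0.2, -2.9]
width: 0.0437
```

Call:
move_arm --rows '[0, 0, 0, -0.01, 0, 0, 0, 0, -0.005, 0, 0, 0, 0, 0, 0, 0, 0, 0, 0, 0]'

```text
time_s: 7.5
tcp_pos: [0.5949, 0.2952, 0.0655]
ee_rot: [3.14, -0.001, 1.49]
force: [1.0, -0.1, -2.4]
width: 0.044
```

Call:
move_arm --rows '[0, 0, 0, -0.001, 0, 0, 0, 0, 0, 0]'

```text
time_s: 7.7
tcp_pos: [0.5947, 0.295, 0.0641]
ee_rot: [3.141, -0.0, 1.49]
force: [0.6, 0.3, -3.0]
width: 0.0438
```

Call:
move_arm --rows '[0, 0, 0, -0.001, 0, 0, 0, 0, 0, 0, 0, 0, 0, 0, 0]'

```text
time_s: 8.0
tcp_pos: [0.5948, 0.2951, 0.0638]
ee_rot: [3.141, -0.0, 1.49]
force: [-2.0, -2.4, 6.6]
width: 0.0437
```

Call:
move_arm --rows '[100, 0, 0, 0.0005, 0, 100, 0, 0, 0, 0, 100, 0, 0, 0, 0, 100, 0, 0, 0, 0, 100, 0, 0, 0.02, 0, 100, 0, 0, 0.04, 0, 100, 0, 0, 0.04, 0, 100, 0, 0, 0.02, 0]'

```text
time_s: 8.8
tcp_pos: [0.5954, 0.2966, 0.1885]
ee_rot: [3.137, -0.004, 1.49]
force: [-0.3, 1.0, 0.1]
width: 0.0918
```

Call:
move_arm --rows '[100, -0.0066, -0.02, 0, -0.135, 100, -0.0066, -0.02, 0, -0.135, 100, -0.0066, -0.02, 0, -0.135, 100, -0.0066, -0.02, 0, -0.135, 100, -0.0066, -0.02, 0, -0.135, 100, -0.0066, -0.02, 0, -0.135, 100, -0.0066, -0.02, 0, -0.135, 100, -0.0066, -0.02, 0, -0.135]'

```text
time_s: 9.6
tcp_pos: [0.5415, 0.1347, 0.1846]
ee_rot: [3.141, -0.002, 0.405]
force: [-0.5, -0.2, 0.3]
width: 0.0918
```

Call:
move_arm --rows '[100, -0.0066, -0.02, 0, -0.135, 100, -0.0066, -0.02, 0, -0.135, 100, -0.0066, -0.02, 0, -0.135, 100, -0.0066, -0.02, 0, -0.135, 100, -0.0066, -0.02, 0, -0.135, 100, 0, 0, 0, 0, 100, 0, 0, 0, 0]'

```text
time_s: 10.3
tcp_pos: [0.5091, 0.0357, 0.1842]
ee_rot: [-3.141, -0.002, -0.262]
force: [0.5, 0.5, 0.9]
width: 0.0916
```

Call:
move_arm --rows '[100, 0.0005, 0, -0.03, -0.003, 100, 0, 0, -0.035, 0, 100, 0, 0, -0.025, 0, 100, 0, 0, -0.014, 0, 100, 0, 0, 0, 0, 0, 0, 0, 0, 0, 0, 0, 0, 0, 0, 0, 0, 0, 0, 0]'

```text
time_s: 11.1
tcp_pos: [0.5101, 0.0351, 0.0803]
ee_rot: [-3.141, -0.002, -0.268]
force: [-0.4, -0.8, 0.4]
width: 0.0698
```

Call:
move_arm --rows '[0, 0, 0, 0, 0, 0, 0, 0, 0, 0, 0, 0, 0, 0, 0, 0, 0, 0, 0, 0, 0, 0, 0, 0, 0]'

```text
time_s: 11.6
tcp_pos: [0.51, 0.0348, 0.0798]
ee_rot: [-3.141, -0.002, -0.268]
force: [0.0, -0.5, 6.2]
width: 0.0576
```

Call:
move_arm --rows '[0, 0, 0, 0.015, 0, 0, 0, 0, 0.03, 0, 0, 0, 0, 0.04, 0, 0, 0, 0, 0.035, 0, 0, 0, 0.0205, 0, 0.135, 0, 0, 0.0205, 0, 0.135, 0, 0, 0.0205, 0, 0.135, 0, 0, 0.0205, 0, 0.135]'

```text
time_s: 12.4
tcp_pos: [0.5081, 0.1174, 0.1993]
ee_rot: [3.141, 0.001, 0.278]
force: [0.3, 1.2, -3.8]
width: 0.058
```

Call:
move_arm --rows '[0, 0, 0.0205, 0, 0.135, 0, 0, 0.0205, 0, 0.135, 0, 0, 0.0205, 0, 0.135, 0, 0, 0.0205, 0, 0.135, 0, 0, 0.0205, 0, 0.135, 0, 0, 0.0205, 0, 0.135, 0, 0, 0.0205, 0, 0.135, 0, 0, 0.0205, 0, 0.135]'

```text
time_s: 13.2
tcp_pos: [0.5084, 0.281, 0.199]
ee_rot: [-3.14, 0.002, 1.358]
force: [-0.3, 0.2, -3.7]
width: 0.058
```

Call:
move_arm --rows '[0, 0, 0.0205, 0, 0.135, 0, 0, 0, -0.03, 0, 0, 0, 0, -0.04, 0, 0, 0, 0, -0.04, 0, 0, 0, 0, -0.015, 0, 0, 0, 0, -0.008, 0, 0, 0, 0, 0, 0, 0, 0, 0, 0, 0]'

```text
time_s: 14.0
tcp_pos: [0.51, 0.3022, 0.0678]
ee_rot: [3.14, -0.002, 1.487]
force: [0.2, -0.3, -3.2]
width: 0.0579
```

Call:
move_arm --rows '[0, 0, 0, -0.002, 0, 0, 0, 0, -0.001, 0, 0, 0, 0, 0, 0]'

```text
time_s: 14.3
tcp_pos: [0.5097, 0.3016, 0.0639]
ee_rot: [3.14, -0.001, 1.487]
force: [0.6, 0.0, -1.0]
width: 0.0583
```

Call:
move_arm --rows '[100, 0, 0, 0, 0, 100, 0, 0, 0, 0, 100, 0, 0, 0, 0, 100, 0, 0, 0, 0, 100, 0, 0, 0.02, 0, 100, 0, 0, 0.04, 0, 100, 0, 0, 0.04, 0, 100, 0, 0, 0.02, 0]'

```text
time_s: 15.1
tcp_pos: [0.5099, 0.3031, 0.188]
ee_rot: [3.138, -0.003, 1.488]
force: [-0.0, -0.3, -0.8]
width: 0.0916
```

Call:
move_arm --rows '[100, -0.0012, -0.027, 0, -0.129, 100, -0.0012, -0.027, 0, -0.129, 100, -0.0012, -0.027, 0, -0.129, 100, -0.0012, -0.027, 0, -0.129, 100, -0.0012, -0.027, 0, -0.129, 100, -0.0012, -0.027, 0, -0.129, 100, -0.0012, -0.027, 0, -0.129, 100, -0.0012, -0.027, 0, -0.129]'

```text
time_s: 15.9
tcp_pos: [0.4996, 0.0849, 0.1846]
ee_rot: [3.141, -0.001, 0.45]
force: [0.4, 0.2, 0.0]
width: 0.0919
```

Call:
move_arm --rows '[100, -0.0012, -0.027, 0, -0.129, 100, -0.0012, -0.027, 0, -0.129, 100, -0.0012, -0.027, 0, -0.129, 100, -0.0012, -0.027, 0, -0.129, 100, -0.0012, -0.027, 0, -0.129, 100, 0, 0, 0, 0, 100, 0, 0, 0, 0]'

```text
time_s: 16.6
tcp_pos: [0.4938, -0.0492, 0.1841]
ee_rot: [-3.141, -0.001, -0.189]
force: [1.2, -0.2, 0.2]
width: 0.092
```

Call:
move_arm --rows '[100, 0, 0, -0.03, 0, 100, 0, 0, -0.035, 0, 100, 0, 0, -0.025, 0, 100, 0, 0, -0.014, 0, 100, 0, 0, 0, 0, 0, 0, 0, 0, 0, 0, 0, 0, 0, 0, 0, 0, 0, 0, 0]'

```text
time_s: 17.4
tcp_pos: [0.4945, -0.0496, 0.0803]
ee_rot: [3.142, -0.002, -0.19]
force: [0.0, -0.3, -0.4]
width: 0.07
```

Call:
move_arm --rows '[0, 0, 0, 0, 0, 0, 0, 0, 0, 0, 0, 0, 0, 0, 0, 0, 0, 0, 0, 0]'

```text
time_s: 17.8
tcp_pos: [0.4943, -0.0497, 0.0799]
ee_rot: [3.141, -0.002, -0.19]
force: [1.3, 0.3, 6.5]
width: 0.0617
```

Call:
move_arm --rows '[0, 0, 0, 0.015, 0, 0, 0, 0, 0.03, 0, 0, 0, 0, 0.04, 0, 0, 0, 0, 0.035, 0, 0, -0.0054, 0.0276, 0, 0.129, 0, -0.0054, 0.0276, 0, 0.129, 0, -0.0054, 0.0276, 0, 0.129, 0, -0.0054, 0.0276, 0, 0.129]'

```text
time_s: 18.6
tcp_pos: [0.4709, 0.0616, 0.1994]
ee_rot: [3.141, 0.001, 0.331]
force: [0.2, -0.3, -3.8]
width: 0.062
```

Call:
move_arm --rows '[0, -0.0054, 0.0276, 0, 0.129, 0, -0.0054, 0.0276, 0, 0.129, 0, -0.0054, 0.0276, 0, 0.129, 0, -0.0054, 0.0276, 0, 0.129, 0, -0.0054, 0.0276, 0, 0.129, 0, -0.0054, 0.0276, 0, 0.129, 0, -0.0054, 0.0276, 0, 0.129, 0, -0.0054, 0.0276, 0, 0.129]'

```text
time_s: 19.4
tcp_pos: [0.428, 0.2819, 0.1992]
ee_rot: [-3.141, 0.001, 1.363]
force: [0.9, -0.1, -3.7]
width: 0.0612
```

Call:
move_arm --rows '[0, -0.0054, 0.0276, 0, 0.129, 0, 0, 0, -0.03, 0, 0, 0, 0, -0.04, 0, 0, 0, 0, -0.04, 0, 0, 0, 0, -0.015, 0, 0, 0, 0, -0.01, 0, 0, 0, 0, 0, 0, 0, 0, 0, 0, 0]'

```text
time_s: 20.2
tcp_pos: [0.4241, 0.31, 0.0654]
ee_rot: [3.14, -0.002, 1.487]
force: [0.4, 0.3, -3.8]
width: 0.0613
```

Call:
move_arm --rows '[0, 0, 0, -0.001, 0, 0, 0, 0, 0, 0, 0, 0, 0, 0, 0]'

```text
time_s: 20.5
tcp_pos: [0.4237, 0.3092, 0.0635]
ee_rot: [3.141, -0.0, 1.487]
force: [0.2, 0.7, -3.7]
width: 0.0622
```

Call:
move_arm --rows '[0, 0, 0, -0.001, 0, 0, 0, 0, 0, 0, 0, 0, 0, 0, 0]'

```text
time_s: 20.8
tcp_pos: [0.4238, 0.3093, 0.0632]
ee_rot: [3.14, 0.0, 1.487]
force: [-0.9, -2.1, 6.6]
width: 0.0616
```

Call:
move_arm --rows '[100, 0, 0, 0.0003, 0, 100, 0, 0, 0, 0, 100, 0, 0, 0, 0, 100, 0, 0, 0, 0, 100, 0, 0, 0.02, 0, 100, 0, 0, 0.04, 0, 100, 0, 0, 0.04, 0, 100, 0, 0, 0.02, 0]'

```text
time_s: 21.6
tcp_pos: [0.424, 0.3105, 0.1854]
ee_rot: [3.139, -0.003, 1.487]
force: [0.3, 0.1, -1.2]
width: 0.092
```

Call:
move_arm --rows '[100, 0.012, -0.0216, 0, -0.126, 100, 0.012, -0.0216, 0, -0.126, 100, 0.012, -0.0216, 0, -0.126, 100, 0.012, -0.0216, 0, -0.126, 100, 0.012, -0.0216, 0, -0.126, 100, 0.012, -0.0216, 0, -0.126, 100, 0.012, -0.0216, 0, -0.126, 100, 0.012, -0.0216, 0, -0.126]'

```text
time_s: 22.4
tcp_pos: [0.5197, 0.1355, 0.1824]
ee_rot: [3.142, -0.0, 0.474]
force: [-0.1, -0.1, -0.0]
width: 0.0922
```

Call:
move_arm --rows '[80, 0.012, -0.0216, 0, -0.126, 80, 0.012, -0.0216, 0, -0.126, 80, 0.012, -0.0216, 0, -0.126, 80, 0.012, -0.0216, 0, -0.126, 80, 0.012, -0.0216, 0, -0.126, 80, 0, 0, 0, 0, 80, 0, 0, 0, 0]'

```text
time_s: 23.1
tcp_pos: [0.579, 0.0288, 0.1821]
ee_rot: [-3.141, 0.001, -0.149]
force: [0.1, -0.1, 0.1]
width: 0.0738
```

```bash
python3 - <<'E'
from h import *
f={c:grab_frame(c) for c in("top","scene")}
a=[cv2.resize(f[c][y:y+240,x:x+240,::-1],(400,400),interpolation=2) for c,x,y in(("top",150,80),("scene",230,60))]
cv2.imwrite("pics/a2.png",np.hstack(a)); print(readout.get_obs()["tcp_pos"],readout.get_obs()["ee_rot"])
E
```

```text
[0.57870852 0.03002095 0.18237741] [-3.14090608e+00  5.33151064e-04 -1.47588967e-01]
```

View pics/a2.png

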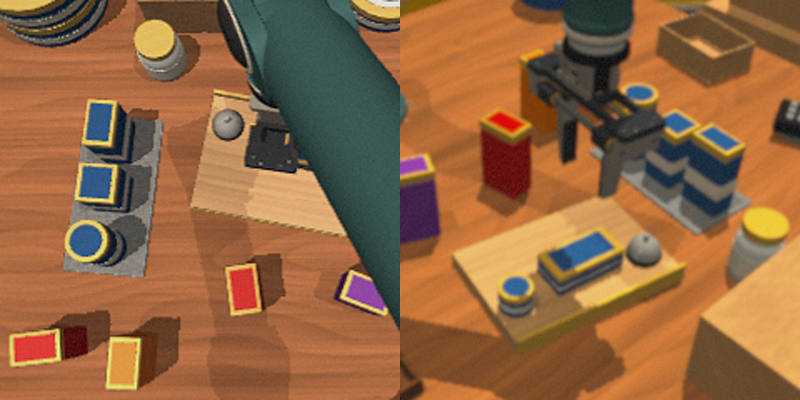

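The left half shows the three caddies upright on the mat at (100,125), (97,185) and (90,243). On the right, the gripper hangs over the flat tin, with mini tin and bell in place. Now the flat tin.

Call:
move_arm --rows '[80, 0.0015, 0, -0.04, -0.006, 80, 0, 0, -0.045, 0, 80, 0, 0, -0.03, 0, 80, 0, 0, 0, 0, 80, 0, 0, -0.02, 0, 80, 0, 0, -0.012, 0, 80, 0, 0, -0.008, 0, 80, 0, 0, 0, 0]'

```text
time_s: 24.0
tcp_pos: [0.5806, 0.0287, 0.0273]
ee_rot: [3.142, 0.001, -0.156]
force: [-0.8, -0.1, -0.6]
width: 0.0734
```

Call:
move_arm --rows '[0, 0, 0, 0, 0, 0, 0, 0, 0, 0, 0, 0, 0, 0, 0, 0, 0, 0, 0, 0, 0, 0, 0, 0, 0]' --newtons 25

```text
time_s: 24.5
tcp_pos: [0.5814, 0.0285, 0.0282]
ee_rot: [-3.142, -0.001, -0.157]
force: [-0.6, -0.2, 6.3]
width: 0.056
```

Call:
move_arm --rows '[0, 0, 0, 0.015, 0, 0, 0, 0, 0.03, 0, 0, 0, 0, 0.035, 0, 0, 0, 0, 0.02, 0, 0, 0, 0, 0, 0]'

```text
time_s: 25.0
tcp_pos: [0.5827, 0.0287, 0.1307]
ee_rot: [-3.141, -0.006, -0.157]
force: [-0.1, 0.2, -2.8]
width: 0.0555
```

Call:
move_arm --rows '[0, -0.01, -0.035, 0, 0.012, 0, -0.01, -0.035, 0, 0.012, 0, -0.01, -0.035, 0, 0.012, 0, -0.01, -0.035, 0, 0.012, 0, -0.01, -0.035, 0, 0.012, 0, -0.01, -0.035, 0, 0.012, 0, -0.01, -0.035, 0, 0.012, 0, -0.01, -0.035, 0, 0.012]'

```text
time_s: 25.8
tcp_pos: [0.4991, -0.2527, 0.126]
ee_rot: [-3.141, 0.002, -0.061]
force: [0.1, -0.8, -3.2]
width: 0.056
```

Call:
move_arm --rows '[0, -0.01, -0.035, 0, 0.012, 0, -0.01, -0.033, 0, 0.012, 0, 0, 0, -0.03, 0, 0, 0, 0, -0.04, 0, 0, 0, 0, -0.025, 0, 0, 0, 0, -0.01, 0, 0, 0, 0, 0, 0, 0, 0, 0, 0, 0]'

```text
time_s: 26.6
tcp_pos: [0.4815, -0.3195, 0.023]
ee_rot: [3.141, -0.001, -0.037]
force: [1.2, 0.1, -2.4]
width: 0.0556
```

Call:
move_arm --rows '[0, 0, 0, -0.006, 0, 0, 0, 0, -0.003, 0, 0, 0, 0, 0, 0, 0, 0, 0, 0, 0]'

```text
time_s: 27.0
tcp_pos: [0.4814, -0.32, 0.0142]
ee_rot: [3.141, -0.001, -0.037]
force: [0.4, -1.0, 2.4]
width: 0.0558
```

Call:
move_arm --rows '[80, 0, 0, 0, 0, 80, 0, 0, 0, 0, 80, 0, 0, 0, 0, 80, 0, 0, 0.02, 0, 80, 0, 0, 0.045, 0, 80, 0, 0, 0.05, 0, 80, 0, 0, 0.05, 0, 80, 0, 0, 0.005, 0]'

```text
time_s: 27.8
tcp_pos: [0.4845, -0.321, 0.1899]
ee_rot: [3.135, -0.009, -0.037]
force: [0.8, -0.6, 0.5]
width: 0.0735
```

Call:
move_arm --rows '[100, -0.0041, 0.045, 0, 0.109, 100, -0.0041, 0.045, 0, 0.109, 100, -0.0041, 0.045, 0, 0.109, 100, -0.0041, 0.045, 0, 0.109, 100, -0.0041, 0.045, 0, 0.109, 100, -0.0041, 0.045, 0, 0.109, 100, -0.0041, 0.045, 0, 0.109, 100, -0.0041, 0.045, 0, 0.109]'

```text
time_s: 28.6
tcp_pos: [0.4474, 0.0419, 0.1832]
ee_rot: [3.141, 0.0, 0.839]
force: [0.9, -0.1, -0.0]
width: 0.0918
```

Call:
move_arm --rows '[100, -0.0041, 0.045, 0, 0.109, 100, -0.0041, 0.045, 0, 0.109, 100, -0.0041, 0.045, 0, 0.109, 100, -0.0041, 0.045, 0, 0.109, 100, -0.0041, 0.045, 0, 0.109, 100, -0.0041, 0.045, 0, 0.109, 100, 0, 0, 0, 0, 100, 0, 0, 0, 0]'

```text
time_s: 29.4
tcp_pos: [0.4225, 0.3113, 0.1827]
ee_rot: [-3.14, 0.0, 1.491]
force: [-0.1, -0.5, -0.1]
width: 0.0922
```

```bash
python3 - <<'E'
from h import *
f={c:grab_frame(c) for c in("top","scene")}
a=[cv2.resize(f[c][y:y+240,x:x+240,::-1],(400,400),interpolation=2) for c,x,y in(("top",260,100),("scene",120,110))]
cv2.imwrite("pics/a3.png",np.hstack(a)); print(readout.get_obs()["tcp_pos"],readout.get_obs()["ee_rot"])
for k in lids("top",f["top"],0): print(k.mean(0).round(),pose("top",k,.042),pose("top",k,.056))
E
```

```text
[0.42366941 0.30905919 0.1827645 ] [-3.14116395e+00  1.39878130e-03  1.48717379e+00]
[453. 203.] [ 481.8 -322.4  480.8 -320.2   83.8   39.3   87.9] [ 479.7 -317.4  478.7 -315.3   82.7   38.7   87.9]
[207. 189.] [524.1 321.9 523.1 322.6  43.8  47.   86.1] [521.4 317.7 520.4 318.4  43.2  46.3  86.1]
[361. 169.] [575.3 -83.3 574.7 -83.2  31.3  32.9  88.8] [571.8 -81.7 571.3 -81.6  30.8  32.4  88.8]
[209. 153.] [621.3 321.7 621.2 321.5  33.4  59.3  86. ] [617.2 317.6 617.1 317.3  32.9  58.4  86. ]
[383.  63.] [ 880.2 -152.4  880.1 -152.7  100.5  101.4   88.6] [ 872.5 -149.9  872.4 -150.1   99.1  100.    88.6]
[478.  52.] [ 912.  -419.1  912.  -418.9  118.   116.    89.6] [ 903.8 -412.8  903.8 -412.6  116.3  114.3   89.6]
[162.  50.] [9.186e+02 4.650e+02 9.186e+02 4.651e+02 1.311e+02 1.327e+02 3.000e-01] [9.103e+02 4.589e+02 9.103e+02 4.590e+02 1.293e+02 1.308e+02 3.000e-01]
```

View pics/a3.png

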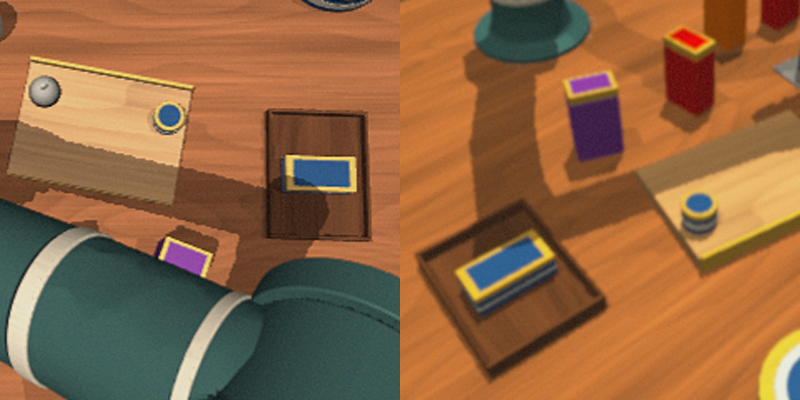

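The flat tin lies right side up in the tray at (320,173), well inside the walls. Mini tin and bell are unmoved. Now I return the round caddy.

Call:
move_arm --rows '[100, 0, 0, -0.04, 0, 100, 0, 0, -0.04, 0, 100, 0, 0, -0.025, 0, 100, 0, 0, -0.0145, 0, 100, 0, 0, 0, 0, 0, 0, 0, 0, 0, 0, 0, 0, 0, 0, 0, 0, 0, 0, 0]'

```text
time_s: 30.3
tcp_pos: [0.4243, 0.3108, 0.0651]
ee_rot: [3.14, -0.001, 1.488]
force: [-0.1, 1.2, -0.0]
width: 0.0703
```

Call:
move_arm --rows '[0, 0, 0, 0, 0, 0, 0, 0, 0, 0, 0, 0, 0, 0, 0, 0, 0, 0, 0, 0]'

```text
time_s: 30.7
tcp_pos: [0.424, 0.3101, 0.0646]
ee_rot: [3.14, 0.001, 1.489]
force: [-0.2, -3.3, 6.6]
width: 0.0619
```

Call:
move_arm --rows '[0, 0, 0, 0.015, 0, 0, 0, 0, 0.03, 0, 0, 0, 0, 0.04, 0, 0, 0, 0, 0.035, 0, 0, 0.0054, -0.0277, 0, -0.129, 0, 0.0054, -0.0277, 0, -0.129, 0, 0.0054, -0.0277, 0, -0.129, 0, 0.0054, -0.0277, 0, -0.129]'

```text
time_s: 31.5
tcp_pos: [0.4447, 0.1987, 0.1844]
ee_rot: [-3.142, -0.0, 0.968]
force: [1.3, -0.3, -3.6]
width: 0.0617
```

Call:
move_arm --rows '[0, 0.0054, -0.0277, 0, -0.129, 0, 0.0054, -0.0277, 0, -0.129, 0, 0.0054, -0.0277, 0, -0.129, 0, 0.0054, -0.0277, 0, -0.129, 0, 0.0054, -0.0277, 0, -0.129, 0, 0.0054, -0.0277, 0, -0.129, 0, 0.0054, -0.0277, 0, -0.129, 0, 0.0054, -0.0277, 0, -0.129]'

```text
time_s: 32.3
tcp_pos: [0.4881, -0.0225, 0.1844]
ee_rot: [-3.141, -0.0, -0.063]
force: [-0.3, 0.3, -3.5]
width: 0.0614
```

Call:
move_arm --rows '[0, 0.0054, -0.0277, 0, -0.129, 0, 0, 0, -0.03, 0, 0, 0, 0, -0.04, 0, 0, 0, 0, -0.02, 0, 0, 0, 0, -0.005, 0, 0, 0, 0, 0, 0, 0, 0, 0, 0, 0]'

```text
time_s: 33.0
tcp_pos: [0.4947, -0.0493, 0.0902]
ee_rot: [-3.141, -0.002, -0.188]
force: [-0.1, -0.5, -2.8]
width: 0.0618
```

Call:
move_arm --rows '[0, -0.0004, -0.0004, -0.005, -0.002, 0, 0, 0, -0.003, 0, 0, 0, 0, 0, 0, 0, 0, 0, 0, 0]'

```text
time_s: 33.4
tcp_pos: [0.4933, -0.0501, 0.0811]
ee_rot: [3.141, -0.0, -0.19]
force: [-1.0, 0.8, -3.8]
width: 0.0614
```

Call:
move_arm --rows '[0, 0.0008, 0.0003, 0, 0, 0, 0, 0, -0.001, 0, 0, 0, 0, 0, 0, 0, 0, 0, 0, 0]'

```text
time_s: 33.8
tcp_pos: [0.4945, -0.0497, 0.0805]
ee_rot: [3.141, -0.001, -0.19]
force: [-1.9, 0.1, 6.4]
width: 0.0619
```

Call:
move_arm --rows '[100, 0, 0, 0.0003, 0, 100, 0, 0, 0, 0, 100, 0, 0, 0, 0, 100, 0, 0, 0, 0, 100, 0, 0, 0.02, 0, 100, 0, 0, 0.04, 0, 100, 0, 0, 0.04, 0, 100, 0, 0, 0.004, 0]'

```text
time_s: 34.6
tcp_pos: [0.4971, -0.0496, 0.1885]
ee_rot: [-3.142, -0.008, -0.19]
force: [-0.2, -0.2, -0.4]
width: 0.0921
```

Call:
move_arm --rows '[100, 0.0012, 0.027, 0, 0.129, 100, 0.0012, 0.027, 0, 0.129, 100, 0.0012, 0.027, 0, 0.129, 100, 0.0012, 0.027, 0, 0.129, 100, 0.0012, 0.027, 0, 0.129, 100, 0.0012, 0.027, 0, 0.129, 100, 0.0012, 0.027, 0, 0.129, 100, 0.0012, 0.027, 0, 0.129]'

```text
time_s: 35.4
tcp_pos: [0.5033, 0.167, 0.1834]
ee_rot: [-3.141, 0.001, 0.847]
force: [-0.2, -0.1, 0.4]
width: 0.092
```

Call:
move_arm --rows '[100, 0.0012, 0.027, 0, 0.129, 100, 0.0012, 0.027, 0, 0.129, 100, 0.0012, 0.027, 0, 0.129, 100, 0.0012, 0.027, 0, 0.129, 100, 0.0012, 0.027, 0, 0.129, 100, 0, 0, 0, 0, 100, 0, 0, 0, 0, 100, 0, 0, 0, 0]'

```text
time_s: 36.2
tcp_pos: [0.5098, 0.2998, 0.1835]
ee_rot: [-3.141, 0.001, 1.485]
force: [-0.4, -0.6, 0.8]
width: 0.0919
```

Call:
move_arm --rows '[100, 0, 0.0015, -0.04, 0.002, 100, 0, 0, -0.04, 0, 100, 0, 0, -0.025, 0, 100, 0, 0, -0.0145, 0, 100, 0, 0, 0, 0, 100, 0, 0, 0, 0]'

```text
time_s: 36.8
tcp_pos: [0.5103, 0.3028, 0.0657]
ee_rot: [3.141, -0.001, 1.488]
force: [0.8, 0.7, 0.9]
width: 0.092
```

Call:
move_arm --rows '[0, 0, 0, 0, 0, 0, 0, 0, 0, 0, 0, 0, 0, 0, 0, 0, 0, 0, 0, 0, 0, 0, 0, 0, 0, 0, 0, 0, 0, 0]'

```text
time_s: 37.4
tcp_pos: [0.5099, 0.3025, 0.065]
ee_rot: [3.141, 0.0, 1.489]
force: [-0.9, -1.6, 4.6]
width: 0.0582
```

Call:
move_arm --rows '[0, 0, 0, 0.015, 0, 0, 0, 0, 0.03, 0, 0, 0, 0, 0.04, 0, 0, 0, 0, 0.035, 0, 0, 0, -0.0206, 0, -0.135, 0, 0, -0.0206, 0, -0.135, 0, 0, -0.0206, 0, -0.135, 0, 0, -0.0206, 0, -0.135]'

```text
time_s: 38.2
tcp_pos: [0.5091, 0.2196, 0.1851]
ee_rot: [-3.141, 0.0, 0.944]
force: [0.4, 0.9, -3.5]
width: 0.0579
```

Call:
move_arm --rows '[0, 0, -0.0206, 0, -0.135, 0, 0, -0.0206, 0, -0.135, 0, 0, -0.0206, 0, -0.135, 0, 0, -0.0206, 0, -0.135, 0, 0, -0.0206, 0, -0.135, 0, 0, -0.0206, 0, -0.135, 0, 0, -0.0206, 0, -0.135, 0, 0, -0.0206, 0, -0.135]'

```text
time_s: 39.0
tcp_pos: [0.5092, 0.0553, 0.1851]
ee_rot: [-3.141, 0.0, -0.136]
force: [-0.4, 0.3, -2.8]
width: 0.0578
```

Call:
move_arm --rows '[0, 0, -0.0206, 0, -0.135, 0, 0, 0, -0.03, 0, 0, 0, 0, -0.04, 0, 0, 0, 0, -0.02, 0, 0, 0, 0, -0.005, 0, 0, 0, 0, 0, 0, 0, 0, 0, 0, 0]'

```text
time_s: 39.7
tcp_pos: [0.5106, 0.0354, 0.091]
ee_rot: [-3.141, -0.002, -0.266]
force: [-0.0, -0.2, -2.6]
width: 0.058
```

Call:
move_arm --rows '[0, 0, 0, -0.006, 0, 0, 0, 0, -0.003, -0.002, 0, 0, 0, 0, 0, 0, 0, 0, 0, 0]'

```text
time_s: 40.1
tcp_pos: [0.5098, 0.0349, 0.0809]
ee_rot: [3.142, -0.0, -0.268]
force: [-0.1, 0.6, -2.7]
width: 0.0578
```

Call:
move_arm --rows '[0, 0.0002, 0, -0.001, 0, 0, 0, 0, 0, 0, 0, 0, 0, 0, 0]'

```text
time_s: 40.4
tcp_pos: [0.5098, 0.0349, 0.0808]
ee_rot: [3.141, -0.0, -0.268]
force: [-3.8, -0.5, 8.4]
width: 0.0581
```

Call:
move_arm --rows '[100, 0, 0, 0.0003, 0, 100, 0, 0, 0, 0, 100, 0, 0, 0, 0, 100, 0, 0, 0, 0, 100, 0, 0, 0.02, 0, 100, 0, 0, 0.04, 0, 100, 0, 0, 0.04, 0, 100, 0, 0, 0.004, 0]'

```text
time_s: 41.2
tcp_pos: [0.5128, 0.0357, 0.1884]
ee_rot: [-3.139, -0.008, -0.268]
force: [0.4, -0.1, -0.2]
width: 0.0918
```

Call:
move_arm --rows '[100, 0.0065, 0.02, 0, 0.135, 100, 0.0065, 0.02, 0, 0.135, 100, 0.0065, 0.02, 0, 0.135, 100, 0.0065, 0.02, 0, 0.135, 100, 0.0065, 0.02, 0, 0.135, 100, 0.0065, 0.02, 0, 0.135, 100, 0.0065, 0.02, 0, 0.135, 100, 0.0065, 0.02, 0, 0.135]'

```text
time_s: 42.0
tcp_pos: [0.5618, 0.1954, 0.1829]
ee_rot: [-3.141, 0.001, 0.817]
force: [-0.6, -0.3, 0.0]
width: 0.0918
```

Call:
move_arm --rows '[100, 0.0065, 0.02, 0, 0.135, 100, 0.0065, 0.02, 0, 0.135, 100, 0.0065, 0.02, 0, 0.135, 100, 0.0065, 0.02, 0, 0.135, 100, 0.0065, 0.02, 0, 0.135, 100, 0, 0, 0, 0, 100, 0, 0, 0, 0, 100, 0, 0, 0, 0]'

```text
time_s: 42.8
tcp_pos: [0.5943, 0.2937, 0.1833]
ee_rot: [-3.141, 0.001, 1.484]
force: [-1.0, -0.5, -0.0]
width: 0.0919
```

Call:
move_arm --rows '[100, 0.0004, 0.001, -0.04, 0.005, 100, 0, 0, -0.04, 0, 100, 0, 0, -0.025, 0, 100, 0, 0, -0.0145, 0, 100, 0, 0, 0, 0, 100, 0, 0, 0, 0]'

```text
time_s: 43.4
tcp_pos: [0.5954, 0.2961, 0.0657]
ee_rot: [3.14, -0.001, 1.491]
force: [0.8, 0.3, 0.8]
width: 0.0918
```

Call:
move_arm --rows '[0, 0, 0, 0, 0, 0, 0, 0, 0, 0, 0, 0, 0, 0, 0, 0, 0, 0, 0, 0, 0, 0, 0, 0, 0, 0, 0, 0, 0, 0, 0, 0, 0, 0, 0, 0, 0, 0, 0, 0]'

```text
time_s: 44.2
tcp_pos: [0.5948, 0.2958, 0.0645]
ee_rot: [3.142, 0.0, 1.492]
force: [-0.2, 0.2, 0.7]
width: 0.0439
```

Call:
move_arm --rows '[0, 0, 0, 0.015, 0, 0, 0, 0, 0.03, 0, 0, 0, 0, 0.04, 0, 0, 0, 0, 0.035, 0, 0, -0.0056, -0.0144, 0, -0.145, 0, -0.0056, -0.0144, 0, -0.145, 0, -0.0056, -0.0144, 0, -0.145, 0, -0.0056, -0.0144, 0, -0.145]'

```text
time_s: 45.0
tcp_pos: [0.5717, 0.2379, 0.1851]
ee_rot: [-3.141, -0.0, 0.906]
force: [0.1, 0.4, -3.0]
width: 0.0438
```

Call:
move_arm --rows '[0, -0.0056, -0.0144, 0, -0.145, 0, -0.0056, -0.0144, 0, -0.145, 0, -0.0056, -0.0144, 0, -0.145, 0, -0.0056, -0.0144, 0, -0.145, 0, -0.0056, -0.0144, 0, -0.145, 0, -0.0056, -0.0144, 0, -0.145, 0, -0.0056, -0.0144, 0, -0.145, 0, -0.0056, -0.0144, 0, -0.145]'

```text
time_s: 45.8
tcp_pos: [0.5269, 0.123, 0.1851]
ee_rot: [-3.141, -0.0, -0.253]
force: [-0.1, -0.3, -3.3]
width: 0.0435
```

Call:
move_arm --rows '[0, 0, 0, 0, 0, 0, 0, 0, -0.03, 0, 0, 0, 0, -0.04, 0, 0, 0, 0, -0.02, 0, 0, 0, 0, -0.005, 0, 0, 0, 0, -0.004, 0, 0, 0, 0, 0, 0, 0, 0, 0, 0, 0]'

```text
time_s: 46.6
tcp_pos: [0.5285, 0.1237, 0.0867]
ee_rot: [-3.141, -0.002, -0.247]
force: [-0.2, -1.0, -2.4]
width: 0.044
```

Call:
move_arm --rows '[0, -0.0004, 0, -0.004, -0.002, 0, 0, 0, -0.001, 0, 0, 0, 0, 0, 0, 0, 0, 0, 0, 0]'

```text
time_s: 47.0
tcp_pos: [0.5273, 0.1231, 0.0806]
ee_rot: [-3.142, -0.0, -0.25]
force: [-0.0, 0.8, -2.9]
width: 0.0439
```

Call:
move_arm --rows '[0, 0, 0.0002, -0.0008, 0, 0, 0, 0, 0, 0, 0, 0, 0, 0, 0]'

```text
time_s: 47.3
tcp_pos: [0.5274, 0.1232, 0.0804]
ee_rot: [3.141, -0.001, -0.25]
force: [-2.9, -1.4, 5.9]
width: 0.0439
```

Contact. I release, rise, and retreat over the mat side so both cameras can see.

Call:
move_arm --rows '[100, 0, 0, 0.0003, 0, 100, 0, 0, 0, 0, 100, 0, 0, 0, 0, 100, 0, 0, 0, 0, 100, 0, 0, 0, 0, 100, 0, 0, 0.02, 0, 100, 0, 0, 0.04, 0, 100, 0, 0, 0.045, 0]'

```text
time_s: 48.1
tcp_pos: [0.5261, 0.1232, 0.1851]
ee_rot: [3.141, 0.003, -0.25]
force: [0.9, -0.9, -0.4]
width: 0.0919
```

Call:
move_arm --rows '[100, -0.01, 0.03, 0.01, 0.06, 100, -0.02, 0.04, 0, 0.06, 100, -0.02, 0.04, 0, 0.06, 100, -0.02, 0.04, 0, 0.06, 100, -0.02, 0.04, 0, 0.06, 100, -0.02, 0.04, 0, 0.06, 100, -0.02, 0.04, 0, 0.06, 100, 0, 0, 0, 0]'

```text
time_s: 48.9
tcp_pos: [0.3922, 0.3995, 0.1957]
ee_rot: [-3.137, 0.001, 0.181]
force: [-0.1, 0.2, 0.4]
width: 0.0919
```

```bash
python3 - <<'E'
from h import *
f={c:grab_frame(c) for c in("top","scene")}
a=[cv2.resize(f[c][y:y+260,x:x+260,::-1],(400,400),interpolation=2) for c,x,y in(("top",230,80),("scene",190,80))]
cv2.imwrite("pics/a4.png",np.hstack(a)); print(readout.get_obs()["tcp_pos"],readout.get_obs()["force"])
T={"round":(494.1,-49.6,493.5,-48.2,.135),"square":(509.9,34.8,509.2,36.2,.125),"oblong":(527.5,122.6,526.7,124.1,.145),"mini":(571.9,-81.7,571.4,-80.6,.056)}
for i,c in enumerate(("top","scene")):
    L=lids(c,f[c],0)
    for n,t in T.items():
        p=min((pose(c,k,t[4]) for k in L),key=lambda p:np.hypot(p[0]-t[2*i],p[1]-t[2*i+1]));print(c,n,"shift mm",(p[:2]-t[2*i:2*i+2]).round(1),"size/angle",p[4:])
E
```

```text
[0.39630972 0.39407857 0.1947788 ] [ 0.1584847  -1.03984996 -0.85707399]
top round shift mm [-0.5  0.3] size/angle [42.6 43.2 44.6]
top square shift mm [-0.9  0.1] size/angle [43.7 41.2 74.9]
top oblong shift mm [-1.  0.] size/angle [53. 31. 76.]
top mini shift mm [0. 0.] size/angle [30.8 31.8 88.8]
scene round shift mm [-0.6  0.3] size/angle [38.9 35.3 49.1]
scene square shift mm [-0.9  0.2] size/angle [39.5 34.  74. ]
scene oblong shift mm [-1.   0.2] size/angle [48.6 23.3 75.7]
scene mini shift mm [-0.1  0. ] size/angle [27.7 27.4 15.2]
```

View pics/a4.png

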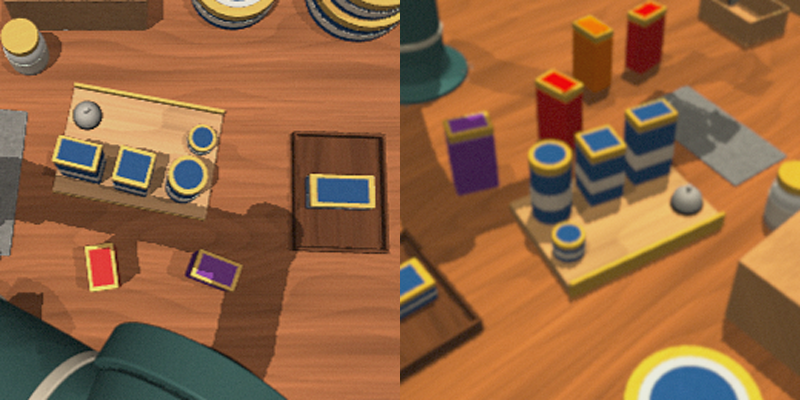

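All three caddies stand on the stand at (78,157), (133,170) and (187,177) in the left half, within about 1 mm of their starting spots. The tin is in the tray, and bell, mini tin and jar are in place. The arm is clear, so I hand in.

```bash
python3 -c "
from cell import sign_off; print(sign_off())"
```

```text
the job is handed in; nothing more can be done
None
```

The job is done and handed in at about 49 s of robot time. I moved the oblong, square and round caddies onto the mat and laid the flat tin in the tray. Then I put the caddies back in the order round, square, oblong.

Last checks, from both cameras:
- **Caddies:** all three are upright. Lid centres are within about 1 mm of their starting positions (0.6 mm round, 0.9 mm square, 1.0 mm oblong). The square and oblong are turned no more than about 1° from where they were.
- **Flat tin:** it lies right side up near the middle of the tray.
- **Mini tin:** it measured within 0.1 mm of where it started.
- **Bell and jar:** they look unmoved. I checked these two by eye only, not by measurement.
- **Arm:** it was clear of everything at the end. No wrist force reading I saw went above about 10 N. No check failed or disagreed.

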